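# Dress the bare guide post of a press jig with its spring and the bushing that fits

## Robot

A 7-joint arm with a two-finger parallel gripper is mounted at the origin on the work surface. World frame = base frame: x ahead of the robot, y to its left, z up, the work surface at z = 0. Lengths are in mm, angles in rad, forces in N, time in s.
With the tool pointing down it reaches from about 400 to 875 mm from the base axis. Payload 4.4 kg.
Tool frame: the origin (TCP) lies on the centre line of the jaws, within the pads' length; the fingertips stand ctrl.nose_length ahead of it and the grasp point (between the pads) lies 6 mm ahead of it (ctrl.nose_length is the distance from the TCP to the fingertips, in mm); z points along the fingers, y is the direction in which the jaws open and shut (so a half turn about z gives the same grasp; the last joint's range is limited). The gripper opens to 85 mm and grips with 20 to 120 N. Pads are 22 mm wide; open, the fingers measure 114 mm over their backs; the gripper's body (76 mm by 85 mm) begins 54 mm behind the grasp point. The pads swing forward as they close: fully open they stand 13 mm farther back than shut.
Start: joints at [1.193, 0.628, 0.038, 1.517, -0.027, 0.996, -0.02], TCP at [199.429, -618.664, 256.313] pointing down, gripper open.
Joint ranges: [-3.06, 3.06], [-0.37, 2.12], [-1.25, 1.32], [0.18, 2.47], [-1.1, 4.24], [0.23, 1.98], [-2.94, 2.94]. Speed limits (rad/s): [2.57, 2.57, 3.14, 3.14, 3.14, 3.14, 3.14].

## Interface

Orientations are given as [roll, pitch, yaw] about the fixed x, y, z axes, in that order (R = Rz(yaw) Ry(pitch) Rx(roll)).
In Python, from cell import ctrl, vision gives the robot as it stands. The module is installed in compiled form; this text tells all that it offers.
- The arm moves only by the shell command python3 -m inch 'ROWS'. ROWS is a JSON object of lists of equal length, an entry for each row: "travel": the shift along the tool's x, y, z in cm, a list of three; "twist": the turn about the tool's z in degrees; "fingers": the finger opening in cm, from 0 to 8.54. A call has exactly 10 rows; each row is the pose to reach, as a shift and turn from the pose commanded when the call began, along the tool's axes at that moment; what a row does not reach only later rows make up. A row lasts 1/12 s, in which the tool goes at most 41.7 mm and 7.16 degrees, less where a joint would pass 70% of its speed; a pose out of reach is approached as far as the arm can. A call with a gripper value outside its range is refused whole. The fingers move at their own pace and stop on an object; the grip force is fixed at half the most. Time passes only in rows, so rows that repeat a pose let the fingers close, or fill a call up. It gives the time, the measured TCP pose, the force and the opening at its end, in the units of the state.
- ctrl.read_state(): the state, without advancing time (a new reading comes with each control period).
- vision.get_image(name): name is "side" or "top"; returns a dict with "frame" (384x512x3 uint8, red, green, blue), "fx", "fy", "cx", "cy" (pixels), "position" and "orientation" of the camera in the world. Camera axes: x right, y down, z forward; pixel columns grow to the right and rows downward; lengths in mm; the calibration is good to about 2 mm. A picture is of the moment at which its call begins. There is no depth.
- ctrl.finish_job(): hands the job in, once; it reports no verdict.
The state is a dict: "clock": time; "qpos": joint angles; "qd": joint speeds; "tau": joint torques, N m; "eef_pos": TCP position; "tool_rot": TCP orientation; "force": force on the tool from outside, world axes, zero at the start; "torque": the same for the moment, N m; "width": finger opening in mm.
Only numpy, scipy, OpenCV 4.12 (cv2) and the standard library are available. Lean on these libraries where they do the work, as an engineer would, in place of code of your own. Each camera call takes 0.05 s, during which the arm holds its last target.

## Task

Finish the small press jig: thread the loose coil spring down over the bare guide post until it stands fully home on the base plate; if its coils catch on the post's shoulder or oil groove, twist it a little instead of forcing it. Then, from the two brass bushings, slide the one that fits the post down onto the spring, flange down, as on the finished post beside it; the undersized bushing belongs in the kit tray. Leave the tape roll and the screwdriver where they are.

Things in the scene. Friction and masses are not known exactly. Their poses are not given: they have to be found in the camera images.
- jig: Steel base plate of a hand-press jig, 110 mm (its x) by 240 mm (its y) by 18 mm thick, fixed to the bench. Origin: centre of its underside; z up. In its middle a nest block 62 x 48 mm rises to 32 mm above the bench. One guide post stands 80 mm from the centre along the plate's +y, the other along -y; which of them is bare changes. Small cap screws at the corners stand 5 mm proud.
- post_bare: The bare steel guide post, fixed upright in the plate. Origin on its axis at the plate's upper face (18 mm above the bench), z up along the post. 16 mm diameter up to 78 mm above the origin, but for an oil groove 5 mm wide and 1.5 mm deep with sharp edges, from 64 to 69 mm; then a chamfered shoulder, 2 mm high, down to 12 mm diameter, then a 10 mm threaded stud from 80 to 88 mm above the origin.
- post_done: The other post, already finished and fixed: the same post with a spring and, on the spring, a bushing, flange down; 38 mm across at most, 88 mm high. Origin on its axis at the plate's upper face. It shows the finished state; 160 mm from the bare post.
- tray: Shallow black kit tray, fixed, 130 mm (its x) by 300 mm (its y), 14 mm high, walls and floor 4 mm thick. Origin: centre of its underside. The spring and the two bushings stand upright in it in a row along its y, about 95 mm apart, in changing order.
- spring: Stiff steel compression spring standing upright: 50 mm long, 26.5 mm outside, 18 mm clear inside (about 1 mm clearance all round on the post), 4 mm round wire, open coils between flat closed ends, both ends alike, about 40 g. Hand forces do not visibly shorten it. Origin on its axis at its lower end, z along the axis.
- spring_mid (a point): The middle of the spring: on its axis, 25 mm from either end.
- bushing_a: The brass flanged bushing that fits: round body 28 mm diameter, 26 mm long in all, with a flange 38 mm diameter and 4 mm thick at its lower end; through bore 18 mm. About 100 g. Origin on its axis at the flange's underside, z up, away from the flange. Starts flange down.
- bushing_b: The undersized brass bushing: the same outside in every respect, but with a bore of only 13 mm, so that it passes the stud and stops on the post's shoulder. About 125 g. Origin as for the other one. Starts flange down in the tray.
- tape: Roll of masking tape lying flat, 92 mm diameter, 24 mm high; loose bystander beyond the work. Origin: centre of its underside.
- driver: Screwdriver lying on the bench, 170 mm long; loose bystander. Origin: on its underside near its middle.
- nut_bin: Blue open bin with nuts, 110 x 100 mm, 55 mm high; a fixed bystander. Origin: centre of its underside.
Things that resemble listed ones, but are neither listed nor needed, are in the scene too. What is shaped like the bushing_a but purple or red is not meant.

How it is judged (in metres and radians):
On the way:
1. the spring is threaded over the bare post and stands fully home on the base plate (horizontal distance between spring_mid and post_bare below 0.004 m and z of spring_mid in the frame of post_bare below 0.028 m and angle between the z axis of spring and the z axis of post_bare, either way round below 0.1 rad), for 0.2 s.
At the end, for the whole second after the job is handed in: Spring upright around the bare post, axis within 4 mm, foot within 3 mm of the plate; 18 mm-bore bushing upright around the post on it, flange down, within 4 mm in axis and height; 13 mm-bore bushing in the tray, any way up; all three at rest (all of step 1 and horizontal distance between bushing_a and post_bare below 0.004 m and z of bushing_a in the frame of post_bare between 0.046 and 0.054 m and angle between bushing_a's own z axis and vertical below 0.12 rad and x of bushing_b in the frame of tray between -0.06 and 0.06 m and y of bushing_b in the frame of tray between -0.145 and 0.145 m and z of bushing_b in the frame of tray below 0.04 m and linear speed of each of spring, bushing_a, bushing_b below 0.02 m/s); the robot touches nothing.
It fails at once if the spring is forced over the post (more than 70 N between them) (contact force between spring and post_bare above 70 N).
It fails at once if the tape roll is moved more than 30 mm (distance of tape from where it was at the start of the episode above 0.03 m).
It fails at once if the screwdriver is moved more than 30 mm (distance of driver from where it was at the start of the episode above 0.03 m).
It also fails if it takes over 64 s, if anything falls off the work surface, if the arm or the gripper's body presses on something with over 40 N, if the wrist force passes 120 N, or if a joint passes its speed limit or range.

## Working session

There is one attempt and no reset: what is moved stays moved. The work goes in short steps, Python scripts to look and compute and a shell command to move; the robot and the scene stay as the last step left them, time stands still between calls to the robot, and variables do not carry over. Pictures are saved under pics/ and viewed, and the job is handed in when it is done.

```bash
mkdir -p pics; ls; python3 - <<'E'
from cell import ctrl, vision
import cv2
print(ctrl.read_state(), ctrl.nose_length)
for n in("side","top"):
    d=vision.get_image(n); print(n,{k:v for k,v in d.items() if k!="frame"})
    cv2.imwrite(f"pics/{n}0.png",cv2.cvtColor(d["frame"],cv2.COLOR_RGB2BGR))
E
```

```text
pics
{'clock': 0.0, 'qpos': array([ 1.19320462,  0.6293268 ,  0.03843777,  1.51840263, -0.02698819,
        0.99630366, -0.02000043]), 'qd': array([-1.35993932e-03,  7.02314618e-04,  6.04208377e-04, -1.05753667e-03,
        7.01212073e-05,  3.92227262e-04, -1.23151577e-03]), 'tau': array([ 6.70963873e-04, -5.63400793e+01,  1.22652970e+00, -1.93446779e+01,
        1.11273938e-02,  1.06951417e-02,  3.88302638e-06]), 'eef_pos': array([ 199.24047034, -618.0843196 ,  255.39042925]), 'tool_rot': array([-3.13967041e+00,  3.26382445e-05,  3.11800333e-01]), 'force': array([-0.21485243, -0.41952705, -0.68890543]), 'torque': array([-0.02345698, -0.05673289, -0.02617667]), 'width': 85.45373224847995} 25.0
side {'fx': 390.16017838783813, 'fy': 390.16017838783813, 'cx': 256.87527080987167, 'cy': 193.3426822723135, 'position': array([ 240.28999151, -671.59619754,  700.06668144]), 'orientation': array([-2.31130843,  0.01555694, -0.44204221])}
top {'fx': 474.2932629906004, 'fy': 474.2932629906004, 'cx': 258.21109213719586, 'cy': 189.8737800801982, 'position': array([ 340.19302579,   11.33805443, 1190.10735792]), 'orientation': array([-2.98715021, -0.02771383, -1.58065067])}
```

View pics/side0.png

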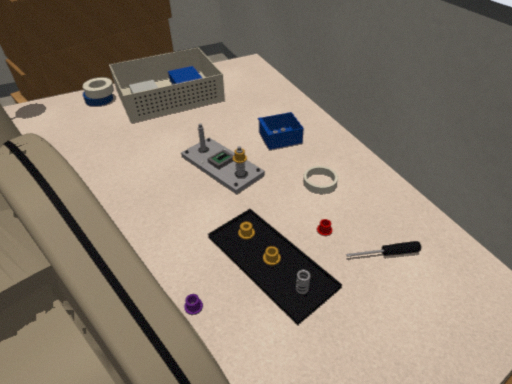

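View pics/top0.png

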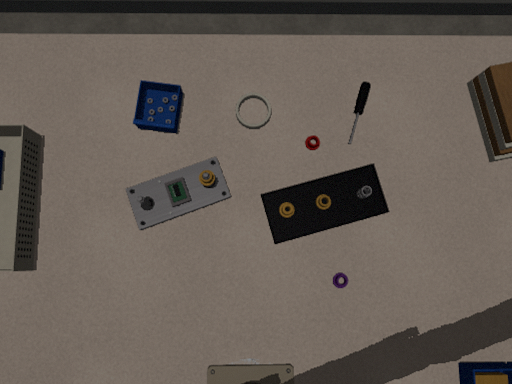

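The candidates are:
- **Spring:** the grey coil at top (366,191), side (303,281). The finished post's spring at side (240,165) is not it.
- **Brass bushings:** top (287,210) and (324,202). The bushing at top (208,179) belongs to the finished post.
- **Not meant:** the red one at top (312,143) and the purple one at top (340,280).
- **Bare post:** top (147,203), side (201,137).

I'll crop close to compare the bores.

```bash
python3 - <<'E'
import cv2,numpy as np
t=cv2.imread("pics/top0.png");s=cv2.imread("pics/side0.png")
r=lambda im,x,y,w,h,f:cv2.resize(im[y:y+h,x:x+w],(w*f,h*f),interpolation=cv2.INTER_CUBIC)
a=r(t,265,175,130,50,6);b=r(s,210,205,130,50,6)
cv2.imwrite("pics/crop1.png",np.clip(np.vstack([a,r(s,225,210,130,50,6)])*1.3,0,255).astype('u1'))
cv2.imwrite("pics/crop2.png",np.hstack([r(t,120,150,120,90,3),r(s,170,105,120,90,3)]))
cv2.imwrite("pics/crop3.png",r(s,270,255,60,50,10))
E
```

```text
(no output)
```

View pics/crop1.png

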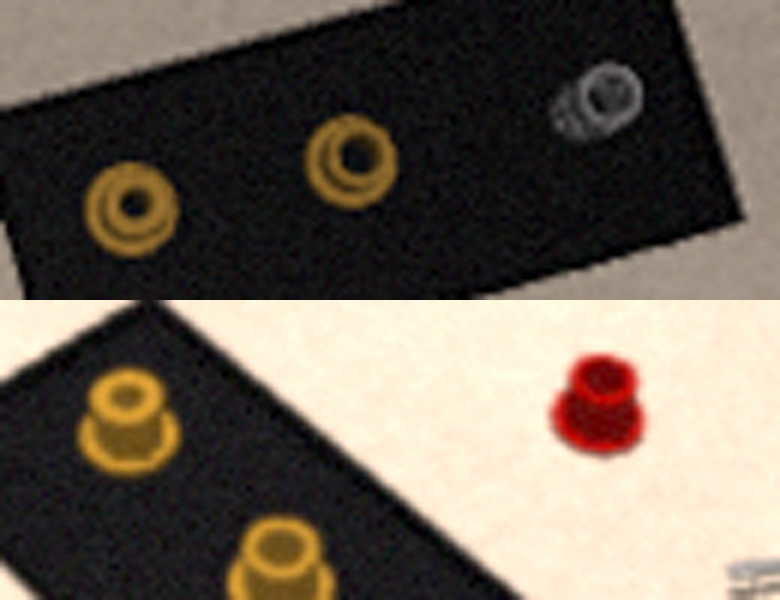

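View pics/crop2.png

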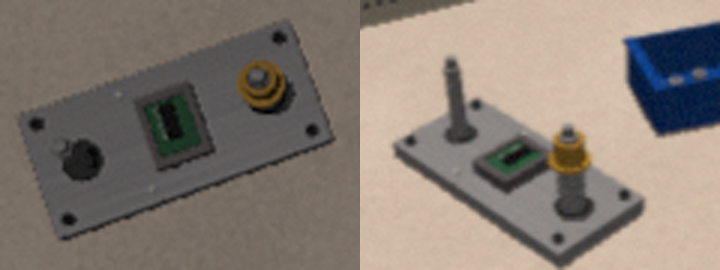

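View pics/crop3.png

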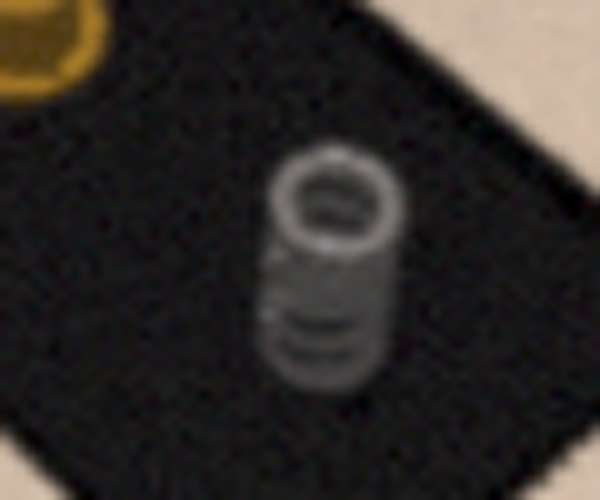

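```bash
cat > h.py <<'E'
import numpy as np,cv2
from scipy.spatial.transform import Rotation as R
CAM={'side':(390.16017838783813,256.87527080987167,193.3426822723135,[ 240.28999151,-671.59619754,700.06668144],[-2.31130843,0.01555694,-0.44204221]),
'top':(474.2932629906004,258.21109213719586,189.8737800801982,[340.19302579,11.33805443,1190.10735792],[-2.98715021,-0.02771383,-1.58065067])}
def ray(c,u,v):
    f,cx,cy,p,o=CAM[c]; d=R.from_euler('xyz',o).apply([(u-cx)/f,(v-cy)/f,1]); return np.array(p),d/np.linalg.norm(d)
def atz(c,u,v,z):
    p,d=ray(c,u,v); return (p+d*(z-p[2])/d[2])
def tri(*o):
    A=0;b=0
    for c,u,v in o:
        p,d=ray(c,u,v); M=np.eye(3)-np.outer(d,d); A=A+M;b=b+M@p
    return np.linalg.solve(A,b)
def proj(c,X):
    f,cx,cy,p,o=CAM[c]; q=R.from_euler('xyz',o).inv().apply(np.array(X)-p); return np.array([f*q[...,0]/q[...,2]+cx,f*q[...,1]/q[...,2]+cy]).T
E
python3 - <<'E'
from h import *
np.set_printoptions(precision=1,suppress=True)
c=lambda X,Y,f,x,y:((X+.5)/f-.5+x,(Y+.5)/f-.5+y)
def both(n,t,s,z):
    print(n,'top',atz('top',*t,z)[:2],'side',atz('side',*s,z)[:2],'tri',tri(('top',)+t,('side',)+s))
both('spring',c(610,95,6,265,175),c(337,202,10,270,255),54)
both('bushA',c(358,154,6,265,175),c(281,547-300,6,225,210),30)
both('bushB',c(135,204,6,265,175),c(127,397-300,6,225,210),30)
both('post',c(60,146,3,120,150),c(451-360,61,3,170,105),106)
both('done',c(260,75,3,120,150),c(570-360,131,3,170,105),106)
print('bushA flange',atz('top',*c(351,161,6,265,175),8))
print('done flange',atz('top',*c(262,85,3,120,150),72),)
E
```

```text
spring top [ 514.  -285.6] side [ 513.6 -286.8] tri [ 514.2 -286.    52.6]
bushA top [ 493.6 -186. ] side [ 493.3 -187.1] tri [ 493.8 -186.2   28.8]
bushB top [473.5 -93.4] side [473.2 -94.3] tri [473.6 -93.4  29. ]
post top [490.6 251.6] side [488.5 247.3] tri [490.5 252.4 102.7]
done top [545.1  99.6] side [543.9  95.6] tri [545.7  99.9 102.7]
bushA flange [ 493.6 -186.7    8. ]
done flange [543.4 100.7  72. ]
```

```bash
cat > go.py <<'E'
import sys,numpy as np
from cell import ctrl
# usage: go.py x y z psi  [cmdx cmdy cmdz cmdpsi] -> travel cm, twist deg from cmd (default: measured)
a=list(map(float,sys.argv[1:])); s=ctrl.read_state()
t=a[:4]; c=a[4:8] if len(a)>=8 else [*s['eef_pos'],s['tool_rot'][2]]
p=c[3]; d=np.array(t[:3])-c[:3]
tx=np.array([np.cos(p),np.sin(p)]);ty=np.array([np.sin(p),-np.cos(p)])
print('travel cm',np.round([d[:2]@tx/10,d[:2]@ty/10,-d[2]/10],2),'twist',round(-np.degrees(t[3]-p),2))
print('meas',np.round(s['eef_pos'],2),np.round(s['tool_rot'],4),'w',round(s['width'],1),'F',np.round(s['force'],1),'t',s['clock'])
E
python3 go.py 514.1 -286 150 1.3 199.429 -618.664 256.313 0.3118
```

```text
travel cm [ 40.16 -22.01  10.63] twist -56.62
meas [ 199.25 -618.15  255.49] [-3.1398  0.      0.3117] w 85.5 F [ 0.8  0.4 -0.7] t 0.1
```

```bash
python3 -m inch '{"travel":[[4,-2.2,1],[8,-4.4,2],[12,-6.6,3],[16,-8.8,4],[19.5,-10.5,5],[23,-12.5,6],[26.5,-14.5,7],[30,-16.5,8],[33.5,-18.5,9],[37,-20.3,10]],"twist":[-6,-12,-18,-24,-30,-36,-42,-48,-54,-56],"fingers":[6,6,6,6,6,6,6,6,6,6]}'; python3 go.py 514.1 -286 130 1.3
```

```text
clock: 0.93
eef_pos: [478.4, -322.2, 159.8]
tool_rot: [-3.141, -0.0, 1.294]
force: [0.1, 0.0, -0.4]
width: 60.1
travel cm [4.46 2.44 2.98] twist -0.37
meas [ 478.39 -322.17  159.84] [-3.1410e+00 -4.0000e-04  1.2935e+00] w 60.1 F [ 0.1  0.  -0.4] t 0.9333
```

```bash
python3 -m inch '{"travel":[[0.6,0.3,0.5],[1.2,0.6,1],[1.8,0.9,1.5],[2.4,1.2,2],[3.18,1.66,2.63],[3.18,1.66,2.63],[3.18,1.66,2.63],[3.18,1.66,2.63],[3.18,1.66,2.63],[3.18,1.66,2.63]],"twist":[-0.6,-0.6,-0.6,-0.6,-0.6,-0.6,-0.6,-0.6,-0.6,-0.6],"fingers":[5.5,5.5,5.5,5.5,5.5,5.5,5.5,5.5,5.5,5.5]}'; python3 - <<'E'
from cell import vision
import cv2,numpy as np
a=vision.get_image('side')['frame'][...,::-1];b=vision.get_image('top')['frame'][...,::-1]
r=lambda im,x,y,w,h,f:cv2.resize(im[y:y+h,x:x+w],(w*f,h*f),interpolation=cv2.INTER_CUBIC)
cv2.imwrite('pics/g1.png',np.hstack([r(a,250,180,100,140,4),r(b,310,140,100,140,4)]))
E
python3 go.py 514.1 -286 52 1.3
```

```text
clock: 1.77
eef_pos: [502.3, -298.7, 134.6]
tool_rot: [3.141, 0.0, 1.299]
force: [-0.1, 0.6, 0.3]
width: 55.2
travel cm [1.51 0.8  8.25] twist -0.07
meas [ 502.35 -298.45  134.51] [3.1412e+00 3.0000e-04 1.2988e+00] w 55.2 F [-0.1  0.2  0.9] t 1.8667
```

View pics/g1.png

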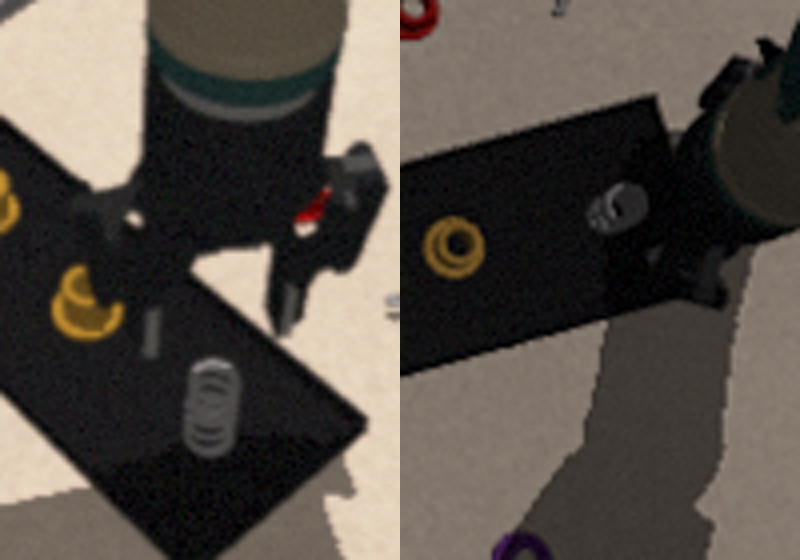

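```bash
python3 -m inch '{"travel":[[0.5,0.3,0.8],[1,0.5,1.6],[1.5,0.8,2.4],[1.5,0.8,3.2],[1.5,0.8,3.6],[1.5,0.8,3.6],[1.5,0.8,3.6],[1.5,0.8,3.6],[1.5,0.8,3.6],[1.5,0.8,3.6]],"twist":[0,0,0,0,0,0,0,0,0,0],"fingers":[5.5,5.5,5.5,5.5,5.5,5.5,5.5,5.5,5.5,5.5]}'; python3 - <<'E'
from cell import vision
import cv2,numpy as np
a=vision.get_image('side')['frame'][...,::-1]
r=lambda im,x,y,w,h,f:cv2.resize(im[y:y+h,x:x+w],(w*f,h*f),interpolation=cv2.INTER_CUBIC)
cv2.imwrite('pics/g2.png',r(a,250,200,100,100,6))
E
python3 go.py 514.1 -286 52 1.3
```

```text
clock: 2.7
eef_pos: [514.4, -286.0, 98.7]
tool_rot: [3.141, 0.0, 1.299]
force: [-0.1, 0.1, 0.5]
width: 54.7
travel cm [-0.02 -0.03  4.66] twist -0.04
meas [ 514.39 -285.91   98.6 ] [3.1408e+00 2.0000e-04 1.2993e+00] w 54.9 F [-0.3 -0.7 -0.3] t 2.75
```

View pics/g2.png

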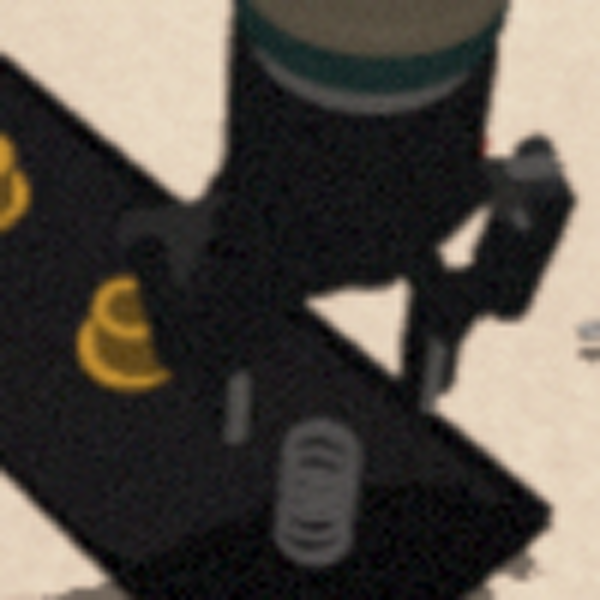

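```bash
python3 -m inch '{"travel":[[0,0,1],[0,0,2],[0,0,3],[0,0,4],[0,0,4.6],[0,0,4.6],[0,0,4.6],[0,0,4.6],[0,0,4.6],[0,0,4.6]],"twist":[0,0,0,0,0,0,0,0,0,0],"fingers":[5.5,5.5,5.5,5.5,5.5,5.5,5,4.5,4,3.5]}'; python3 -m inch '{"travel":[[0,0,0],[0,0,0],[0,0,0],[0,0,0],[0,0,0],[0,0,0],[0,0,0],[0,0,0],[0,0,0],[0,0,0]],"twist":[0,0,0,0,0,0,0,0,0,0],"fingers":[3.2,3,2.8,2.6,2,1.5,1,1,1,1]}'; python3 - <<'E'
from cell import vision
import cv2,numpy as np
a=vision.get_image('side')['frame'][...,::-1]
r=lambda im,x,y,w,h,f:cv2.resize(im[y:y+h,x:x+w],(w*f,h*f),interpolation=cv2.INTER_CUBIC)
cv2.imwrite('pics/g3.png',r(a,250,200,100,100,6))
E
python3 go.py 514.1 -286 52 1.3
```

```text
clock: 3.58
eef_pos: [514.6, -285.8, 52.8]
tool_rot: [3.141, 0.0, 1.3]
force: [0.5, -0.0, 0.4]
width: 34.9
clock: 4.42
eef_pos: [514.6, -285.8, 52.5]
tool_rot: [3.141, 0.0, 1.3]
force: [-0.1, 0.5, 4.9]
width: 23.8
travel cm [-0.04 -0.04  0.05] twist -0.02
meas [ 514.62 -285.77   52.51] [3.1408e+00 1.0000e-04 1.2996e+00] w 24.1 F [1.4 0.5 5. ] t 4.4667
```

View pics/g3.png

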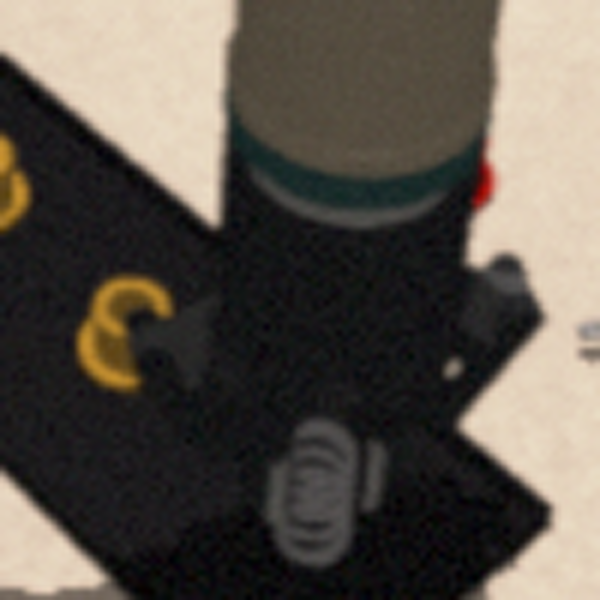

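```bash
python3 - <<'E'
import cv2,numpy as np
t=cv2.imread("pics/top0.png");s=cv2.imread("pics/side0.png")
r=lambda im,x,y,w,h,f:cv2.resize(im[y:y+h,x:x+w],(w*f,h*f),interpolation=cv2.INTER_CUBIC)
cv2.imwrite("pics/c4.png",np.clip(np.hstack([r(t,130,185,36,36,11),r(s,184,118,36,36,11)])*1.4,0,255).astype('u1'))
cv2.imwrite("pics/c5.png",r(t,122,152,114,82,7))
E
```

```text
(no output)
```

View pics/c4.png

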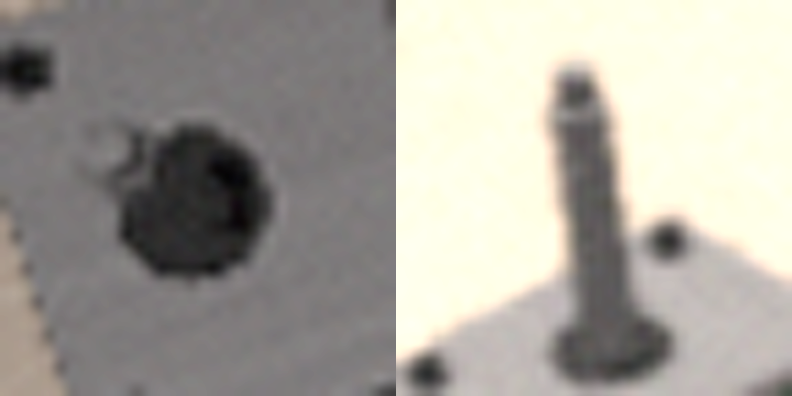

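View pics/c5.png

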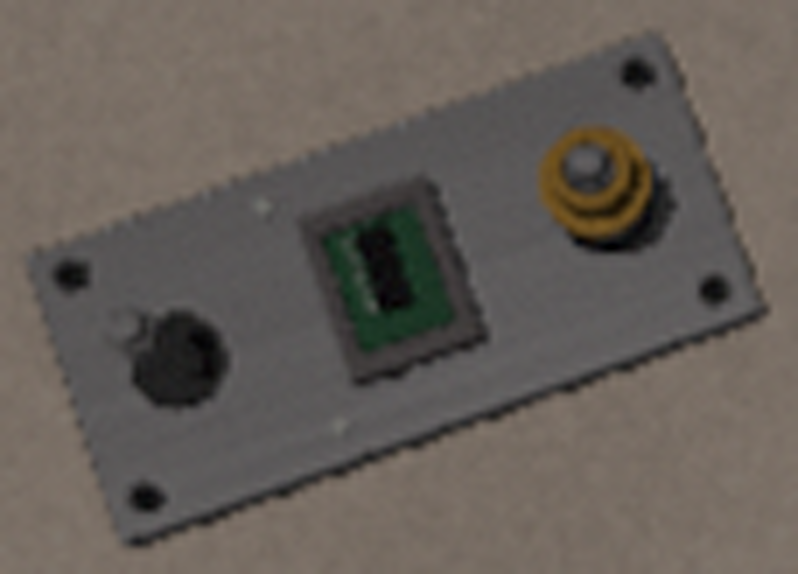

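```bash
python3 - <<'E'
from h import *
np.set_printoptions(precision=1,suppress=True)
c=lambda X,Y,f,x,y:((X+.5)/f-.5+x,(Y+.5)/f-.5+y)
print('disc top',atz('top',*c(195,201,11,130,185),18.5),'side',atz('side',*c(216,348,11,184,118),18.5))
print('stud top',atz('top',*c(112,148,11,130,185),106),'side',atz('side',*c(179,70,11,184,118),106))
C=[atz('top',*c(X,Y,7,122,152),18)[:2] for X,Y in((31,256),(660,35),(769,313),(128,545))]
print(C); m=np.mean(C,axis=0); e=(C[0]+C[3]-C[1]-C[2])/2; print(m,np.linalg.norm(e), m+80*e/np.linalg.norm(e), m-80*e/np.linalg.norm(e))
S=[atz('top',*c(X,Y,7,122,152),22)[:2] for X,Y in((72,276),(637,73),(714,291),(147,498))]
m=np.mean(S,axis=0); e=(S[0]+S[3]-S[1]-S[2])/2; print('screws',m,np.linalg.norm(e), m+80*e/np.linalg.norm(e))
C=[(490,250,z) for z in(18,106)]; print(proj('top',np.array(C)),proj('side',np.array(C)))
E
```

```text
disc top [491.4 252.   18.5] side [490.  253.1  18.5]
stud top [491.4 251.5 106. ] side [489.9 252.9 106. ]
[array([528.6, 305.5]), array([608. ,  83.1]), array([506.6,  44. ]), array([425.8, 268.4])]
[517.3 175.3] 237.36417307433518 [490.3 250.6] [544.3 100. ]
screws [517.5 176.4] 211.2204252193423 [490.1 251.6]
[[148.1 203.4]
 [140.4 198.6]] [[203.6 149.9]
 [200.2 124.4]]
```

```bash
python3 -m inch '{"travel":[[0,0,-2],[0,0,-4],[0,0,-6],[0,0,-8],[0,0,-10],[0,0,-12],[0,0,-13.2],[0,0,-13.2],[0,0,-13.2],[0,0,-13.2]],"twist":[0,0,0,0,0,0,0,0,0,0],"fingers":[1,1,1,1,1,1,1,1,1,1]}'; python3 go.py 485 230 186 1.3;  python3 - <<'E'
from cell import vision
import cv2,numpy as np
a=vision.get_image('side')['frame'][...,::-1]
r=lambda im,x,y,w,h,f:cv2.resize(im[y:y+h,x:x+w],(w*f,h*f),interpolation=cv2.INTER_CUBIC)
cv2.imwrite('pics/g4.png',r(a,250,140,120,120,5))
E
```

```text
clock: 5.3
eef_pos: [513.3, -285.3, 182.9]
tool_rot: [-3.139, -0.0, 1.3]
force: [0.0, -0.3, -0.7]
width: 24.1
travel cm [ 48.89 -16.53  -0.31] twist -0.02
meas [ 513.3  -285.29  182.94] [-3.1392e+00 -4.0000e-04  1.2996e+00] w 24.1 F [ 0.  -0.3 -0.7] t 5.3
```

View pics/g4.png

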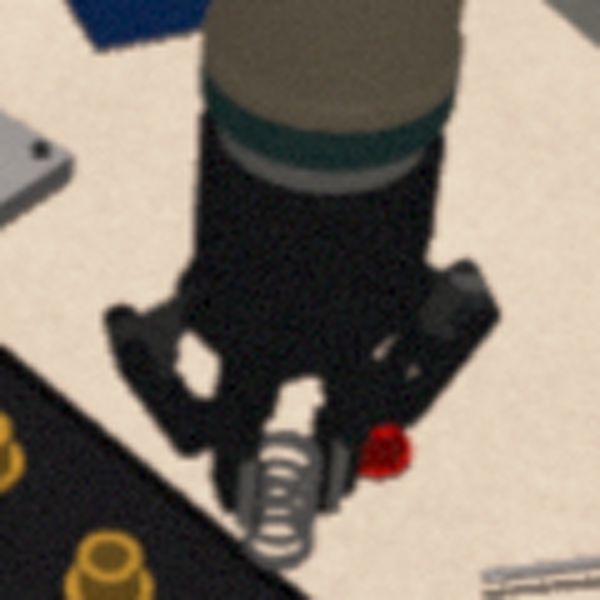

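```bash
python3 -m inch '{"travel":[[2,-0.7,0],[5,-1.7,0],[8.5,-2.8,0],[12,-4,0],[15.5,-5,0],[19,-6.1,0],[22.5,-7.3,0],[26,-8.5,0],[28,-9.1,0],[28,-9.1,0]],"twist":[0,0,0,0,0,0,0,0,0,0],"fingers":[1,1,1,1,1,1,1,1,1,1]}'; python3 go.py 490.6 252 186 1.3
```

```text
clock: 6.18
eef_pos: [500.7, 15.0, 183.3]
tool_rot: [-3.139, -0.003, 1.309]
force: [0.4, 1.1, -1.3]
width: 24.1
travel cm [22.63 -7.12 -0.27] twist 0.5
meas [500.71  15.   183.32] [-3.1390e+00 -2.9000e-03  1.3087e+00] w 24.1 F [ 0.4  1.1 -1.3] t 6.1833
```

```bash
python3 -m inch '{"travel":[[2,-0.7,0],[5,-1.6,0],[8.5,-2.7,0],[12,-3.8,0],[15,-4.7,0],[18,-5.6,0],[20.5,-6.4,0],[22.3,-7,0],[22.9,-7.2,0],[22.9,-7.2,0]],"twist":[0,0,0,0,0,0,0,0,0,0],"fingers":[1,1,1,1,1,1,1,1,1,1]}'; python3 -m inch '{"travel":[[0,0,0],[0,0,0],[0,0,0],[0,0,0],[0,0,0],[0,0,0],[0,0,0],[0,0,0],[0,0,0],[0,0,0]],"twist":[0,0,0,0,0,0,0,0,0,0],"fingers":[1,1,1,1,1,1,1,1,1,1]}';python3 - <<'E'
from cell import vision
import cv2,numpy as np
a=vision.get_image('side')['frame'][...,::-1]; b=vision.get_image('top')['frame'][...,::-1]
cv2.imwrite('pics/s5r.png',a);cv2.imwrite('pics/t5r.png',b)
r=lambda im,x,y,w,h,f:cv2.resize(im[y:y+h,x:x+w],(w*f,h*f),interpolation=cv2.INTER_CUBIC)
cv2.imwrite('pics/g5.png',np.hstack([r(a,170,85,66,75,6),r(b,110,165,66,75,6)]))
E
python3 go.py 490.6 252 186 1.3
```

```text
clock: 7.02
eef_pos: [493.0, 249.5, 183.3]
tool_rot: [-3.14, 0.001, 1.302]
force: [0.2, -0.2, -1.0]
width: 23.8
clock: 7.85
eef_pos: [493.5, 248.5, 184.2]
tool_rot: [3.142, -0.0, 1.3]
force: [-0.6, -0.4, -0.1]
width: 23.7
travel cm [ 0.26 -0.38 -0.18] twist -0.01
meas [493.54 248.5  184.22] [ 3.1416 -0.      1.2998] w 24.0 F [ 1.  -0.8  0.5] t 7.95
```

View pics/g5.png

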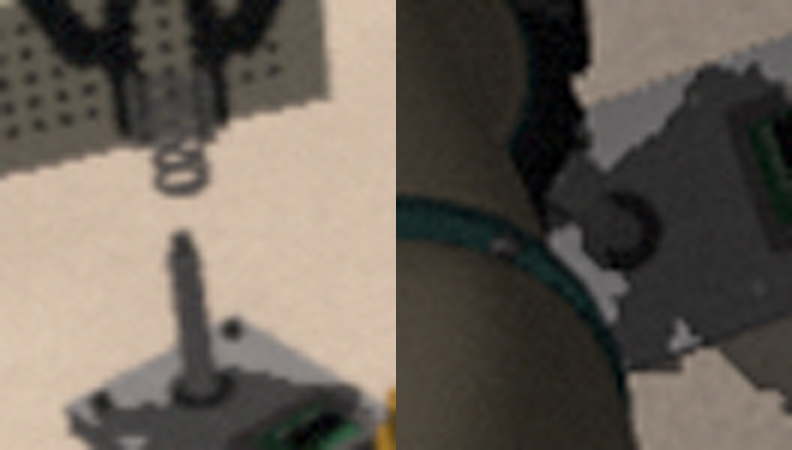

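```bash
python3 - <<'E'
from h import *
np.set_printoptions(precision=1,suppress=True)
a=cv2.imread('pics/s5r.png')
f=14;x0,y0,w,h=180,90,40,42
im=cv2.resize(a[y0:y0+h,x0:x0+w],(w*f,h*f),interpolation=cv2.INTER_CUBIC)
def pt(X,col):
    u=proj('side',np.array([X]))[0]; cv2.circle(im,(int((u[0]-x0+.5)*f),int((u[1]-y0+.5)*f)),3,col,-1)
def ring(c,r,col):
    t=np.linspace(0,2*np.pi,60); P=np.array([[c[0]+r*np.cos(k),c[1]+r*np.sin(k),c[2]] for k in t]); u=proj('side',P)
    cv2.polylines(im,[np.int32((u-[x0,y0]+.5)*f)],True,col,1)
ring((493.5,248.5,135.7),13.25,(0,0,255)); ring((493.5,248.5,135.7),9,(0,0,255)); 
ring((490.6,252,106),5,(0,255,0)); ring((490.6,252,96),8,(0,255,0))
cv2.imwrite('pics/o5.png',im)
E
```

```text
(no output)
```

View pics/o5.png

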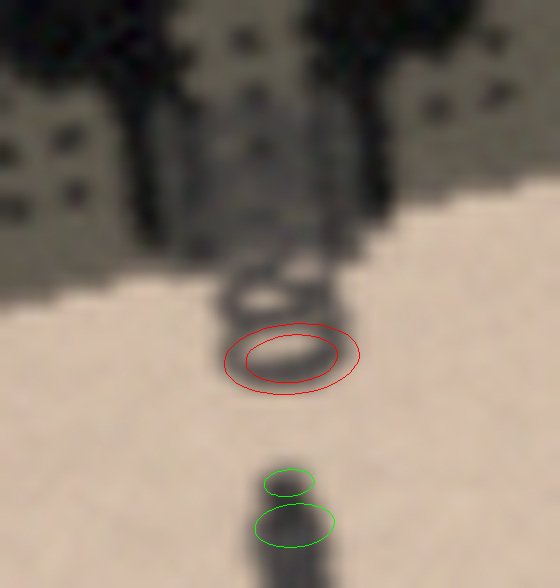

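```bash
python3 -m inch '{"travel":[[0.1,-0.1,0.4],[0.2,-0.2,0.8],[0.3,-0.29,1.2],[0.3,-0.29,1.6],[0.3,-0.29,2],[0.3,-0.29,2.3],[0.3,-0.29,2.5],[0.3,-0.29,2.5],[0.3,-0.29,2.5],[0.3,-0.29,2.5]],"twist":[0,0,0,0,0,0,0,0,0,0],"fingers":[1,1,1,1,1,1,1,1,1,1]}'; cat > ov.py <<'E'
import sys
from h import *
from cell import vision,ctrl
n,foot=sys.argv[1],float(sys.argv[2])
s=ctrl.read_state(); p=s['eef_pos']; a=np.ascontiguousarray(vision.get_image('side')['frame'][...,::-1])
cv2.imwrite(f'pics/{n}raw.png',a)
f=14;x0,y0,w,h=180,100,40,42
im=cv2.resize(a[y0:y0+h,x0:x0+w],(w*f,h*f),interpolation=cv2.INTER_CUBIC); raw=im.copy()
def ring(c,r,col):
    t=np.linspace(0,2*np.pi,60); P=np.array([[c[0]+r*np.cos(k),c[1]+r*np.sin(k),c[2]] for k in t]); u=proj('side',P)
    cv2.polylines(im,[np.int32((u-[x0,y0]+.5)*f)],True,col,1)
for r in(9,13.25): ring((p[0],p[1],p[2]-foot),r,(0,0,255))
ring((490,253,106),5,(0,255,0)); ring((490,253,96),8,(0,255,0))
cv2.imwrite(f'pics/{n}.png',np.hstack([im[:,80:480],raw[:,80:480]]))
print(np.round(p,1),s['force'].round(1),s['clock'])
E
python3 ov.py o6 48.5
```

```text
clock: 8.78
eef_pos: [491.7, 252.1, 159.4]
tool_rot: [3.141, -0.0, 1.3]
force: [-0.3, 0.1, 0.3]
width: 23.9
[491.7 252.1 159.4] [-0.3  0.1  0.3] 8.7833
```

View pics/o6.png

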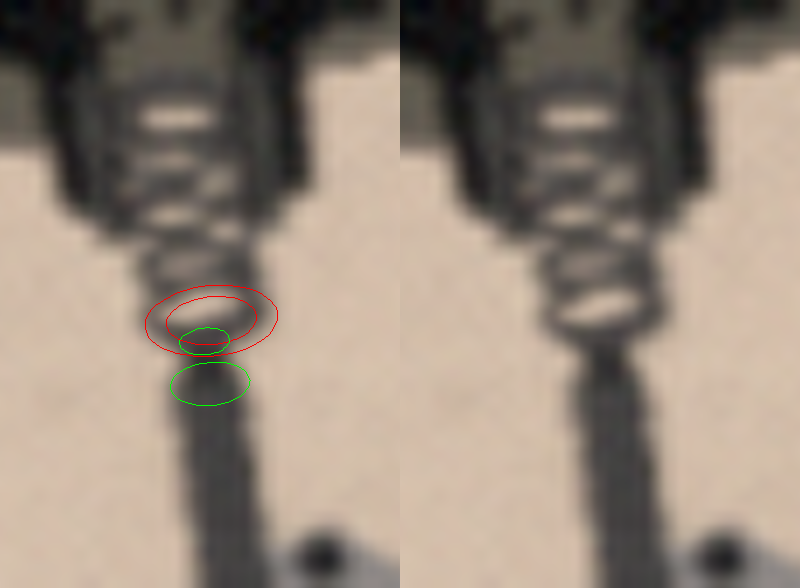

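```bash
python3 - <<'E'
from h import *
g3=cv2.imread('pics/g3.png');g2=cv2.imread('pics/g2.png')
out=[]
for g in(g2,g3):
    x0,y0,f0=250,200,6
    im=g[380:600,220:440]; im=cv2.resize(im,None,fx=1.8,fy=1.8)
    im=np.clip(im*1.8,0,255).astype('u1')
    for c,r in(((514.6,-285.8,4),13.25),((514.6,-285.8,54),13.25),((514.6,-285.8,54),9)):
        t=np.linspace(0,2*np.pi,60); P=np.array([[c[0]+r*np.cos(k),c[1]+r*np.sin(k),c[2]] for k in t]); u=proj('side',P)
        cv2.polylines(im,[np.int32((((u-[x0,y0]+.5)*f0)-[220,380])*1.8)],True,(0,0,255),1)
    out.append(im)
cv2.imwrite('pics/o3.png',np.hstack(out))
E
```

```text
(no output)
```

View pics/o3.png

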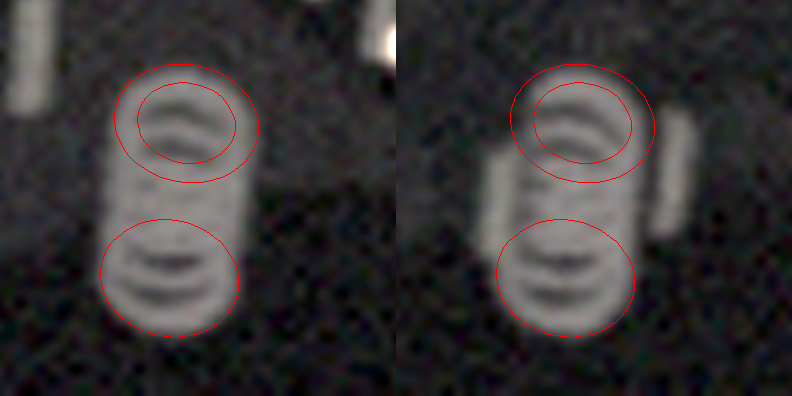

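```bash
cat > ov2.py <<'E'
import sys
from h import *
n,x,y,zf=sys.argv[1],*map(float,sys.argv[2:5])
a=cv2.imread(f'pics/{n}raw.png'); f=14;x0,y0,w,h=180,96,40,42
im=cv2.resize(a[y0:y0+h,x0:x0+w],(w*f,h*f),interpolation=cv2.INTER_CUBIC);im=np.clip(im*1.3,0,255).astype('u1');raw=im.copy()
def ring(c,r,col):
    t=np.linspace(0,2*np.pi,60); P=np.array([[c[0]+r*np.cos(k),c[1]+r*np.sin(k),c[2]] for k in t]); u=proj('side',P)
    cv2.polylines(im,[np.int32((u-[x0,y0]+.5)*f)],True,col,1)
for z in(zf,zf+50):
    for r in(9,13.25): ring((x,y,z),r,(0,0,255))
cv2.imwrite(f'pics/{n}b.png',np.hstack([im[:,80:480],raw[:,80:480]]))
E
python3 ov2.py o6 491.0 255.6 110.9; cp pics/o6b.png pics/o6c.png; python3 ov2.py o6 490.3 252.6 112.9
```

```text
(no output)
```

View pics/o6c.png

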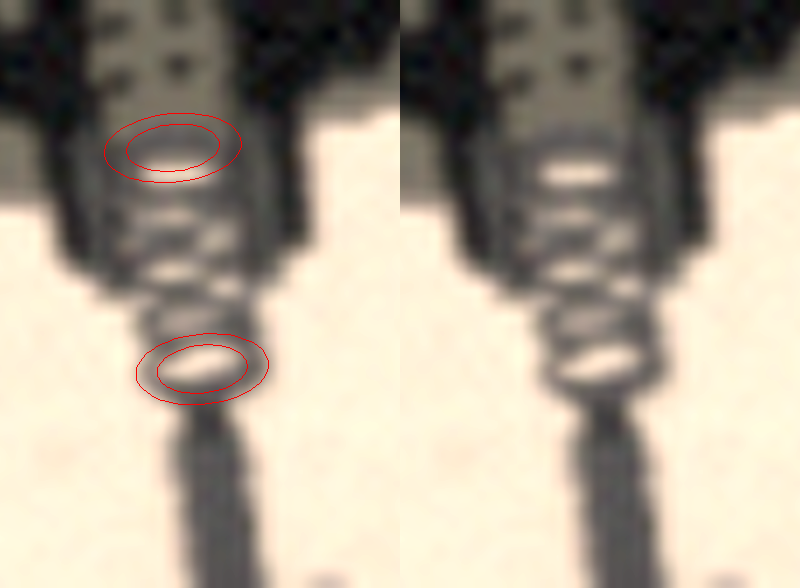

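View pics/o6b.png

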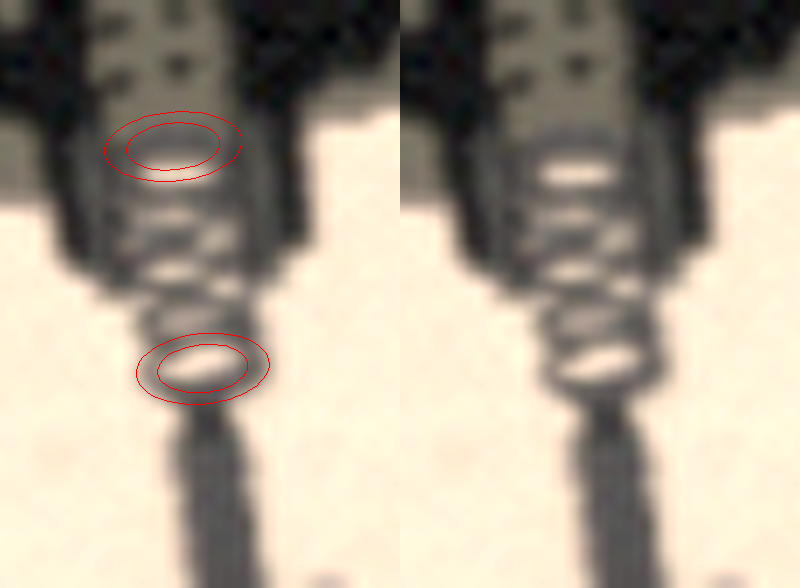

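```bash
python3 - <<'E'
from h import *
g=cv2.imread('pics/g4.png'); x0,y0,f0=250,140,5
im=cv2.resize(g[400:600,180:380],None,fx=3,fy=3);raw=im.copy()
for c,r in(((513.3,-285.3,134.4),13.25),((513.3,-285.3,134.4),9),((513.3,-285.3,184.4),13.25),((513.3,-285.3,184.4),9)):
    t=np.linspace(0,2*np.pi,60); P=np.array([[c[0]+r*np.cos(k),c[1]+r*np.sin(k),c[2]] for k in t]); u=proj('side',P)
    cv2.polylines(im,[np.int32((((u-[x0,y0]+.5)*f0)-[180,400])*3)],True,(0,0,255),1)
cv2.imwrite('pics/o4.png',np.hstack([im[:,:400],raw[:,:400]]))
E
```

```text
(no output)
```

View pics/o4.png

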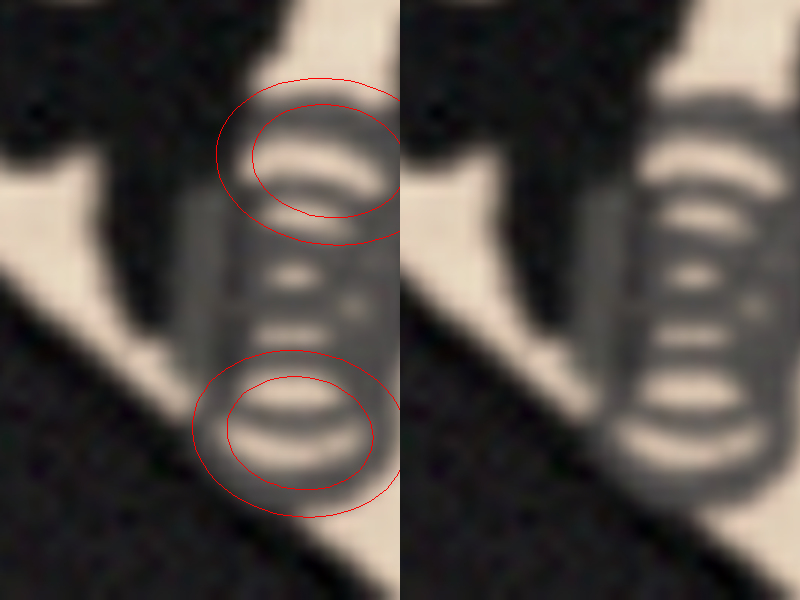

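```bash
python3 - <<'E'
from h import *
a=cv2.imread('pics/o6raw.png',0).astype(int)
print('cols',list(range(186,202)))
for y in range(98,130): print(y,a[y,184:204])
print(proj('side',np.array([[491.7,252.1,110.9],[491.7,252.1,160.9],[490,253,110.9],[490,253,160.9]])).round(2))
E
```

```text
cols [186, 187, 188, 189, 190, 191, 192, 193, 194, 195, 196, 197, 198, 199, 200, 201]
98 [17 28 32 22 12 21 17 17 45 53 66 82 86 85 83 87 85 67 38 18]
99 [20 16 20 19 16 18 18 23 66 81 87 87 87 84 81 84 84 69 39 16]
100 [21 12 12  8 18 11 19 28 70 83 81 85 87 67 46 67 77 74 43 16]
101 [17  9 23 21 19 17 15 26 63 57 54 74 86 76 62 77 88 68 37 26]
102 [16  8 13 12 19 19 21 20 34 50 57 80 89 87 84 88 86 68 43 18]
103 [27 27 22 16 15 18 13 23 33 68 84 86 88 89 88 89 87 74 53 29]
104 [61 56 50 41 22 17 13 25 38 68 85 86 88 86 87 86 84 75 56 48]
105 [87 88 86 71 44 21 19 43 47 70 86 80 77 73 76 72 74 78 58 59]
106 [88 88 90 87 58 26 36 51 55 58 64 68 70 75 76 73 70 69 53 57]
107 [ 91  89  91  89  59  28  28  53  55  52  64  73 100 110 112 109  95  71
  49  57]
108 [ 90  88  89  91  69  33  29  53  64  52  67  87 144 165 166 162 127  79
  57  55]
109 [ 93  97  96  96  79  46  31  53  66  56  64  71  93 105  99  89  80  65
  54  58]
110 [116 126 125 123 114  77  31  48  60  61  73  82  87  92  97  83  75  64
  60  53]
111 [166 185 188 181 162 105  39  37  62  48  65 100 115 127 132 111  91  
[... 947 characters left out ...]
 168 147 125
 100  77]
123 [188 191 191 192 191 191 191 190 193 191 190 163 120  94  92  93  83  75
  84 102]
124 [193 189 193 194 192 193 195 193 192 194 193 186 162 127  87  69  66  76
 123 155]
125 [193 193 192 194 195 195 194 194 192 196 195 190 188 180 128  68  52  72
 143 181]
126 [193 195 195 194 193 192 192 193 194 190 194 188 191 178 126  69  48  60
 112 172]
127 [192 192 192 193 189 189 190 190 188 192 193 190 186 158 104  65  58  61
  87 155]
128 [195 195 193 193 188 186 184 188 193 190 194 191 188 156 100  72  70  67
  76 135]
129 [193 194 194 193 190 187 189 192 190 193 193 194 188 158 106  72  66  66
  69 122]
[[200.32 122.39]
 [198.23 106.57]
 [199.64 122.39]
 [197.53 106.56]]
```

```bash
python3 -m inch '{"travel":[[-0.13,0,0],[-0.26,-0.02,0],[-0.26,-0.02,0.1],[-0.26,-0.02,0.3],[-0.26,-0.02,0.5],[-0.26,-0.02,0.7],[-0.26,-0.02,0.9],[-0.26,-0.02,1.0],[-0.26,-0.02,1.0],[-0.26,-0.02,1.0]],"twist":[0,0,0,0,0,0,0,0,0,0],"fingers":[1,1,1,1,1,1,1,1,1,1]}'; python3 ov.py o7 48.5; python3 ov2.py o7 490 253 100.9
```

```text
clock: 9.67
eef_pos: [490.7, 249.7, 149.1]
tool_rot: [-3.142, 0.0, 1.3]
force: [-0.2, -0.2, -0.6]
width: 23.8
[490.7 249.7 149.1] [-0.2 -0.2 -0.6] 9.6667
```

View pics/o7b.png

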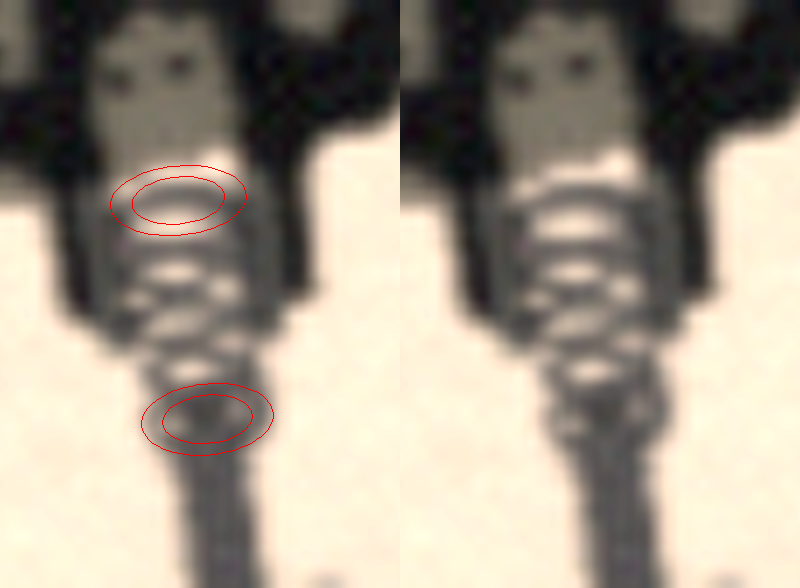

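```bash
python3 -m inch '{"travel":[[0,0,0.1],[0,0,0.2],[0,0,0.3],[0,0,0.4],[0,0,0.5],[0,0,0.5],[0,0,0.6],[0,0,0.6],[0,0,0.7],[0,0,0.7]],"twist":[0,0,0,0,0,0,0,0,0,0],"fingers":[1,1,1,1,1,1,1,1,1,1]}'; python3 ov.py o8 48.5
```

```text
clock: 10.55
eef_pos: [490.9, 251.1, 142.4]
tool_rot: [3.141, -0.003, 1.3]
force: [-1.1, 3.6, 0.3]
width: 24.2
[490.9 251.1 142.4] [-1.1  3.6  0.3] 10.55
```

```bash
python3 -m inch '{"travel":[[0.1,0,0],[0.2,0,0],[0.2,0,0.1],[0.2,0,0.2],[0.2,0,0.3],[0.2,0,0.4],[0.2,0,0.5],[0.2,0,0.6],[0.2,0,0.6],[0.2,0,0.6]],"twist":[0,0,0,0,0,0,0,0,0,0],"fingers":[1,1,1,1,1,1,1,1,1,1]}'; python3 ov.py o9 48.5;  python3 ov2.py o9 490 253 88
```

```text
clock: 11.43
eef_pos: [491.1, 251.5, 135.9]
tool_rot: [-3.141, 0.0, 1.3]
force: [0.7, 2.8, -1.7]
width: 24.1
[491.1 251.5 135.9] [ 0.7  2.8 -1.7] 11.4333
```

View pics/o9b.png

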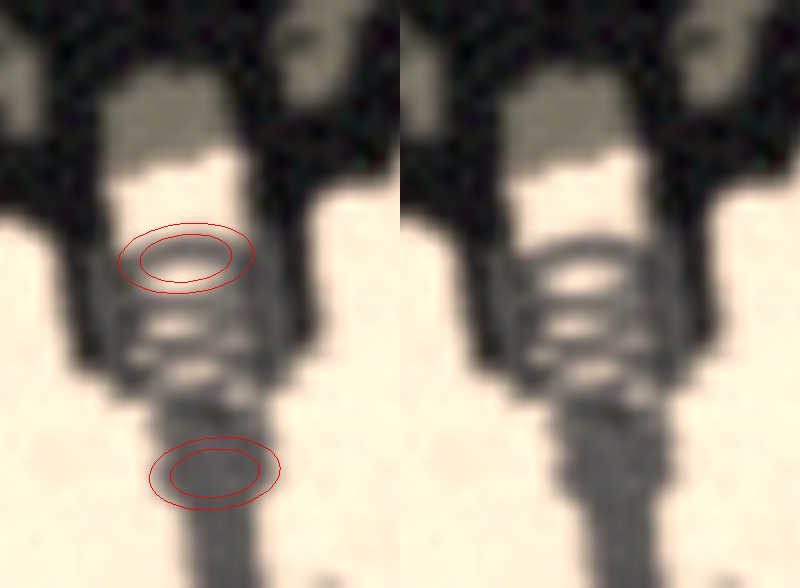

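```bash
python3 -m inch '{"travel":[[0.05,0,0],[0.1,0,0.1],[0.1,0,0.2],[0.1,0,0.3],[0.1,0,0.4],[0.1,0,0.5],[0.1,0,0.6],[0.1,0,0.7],[0.1,0,0.8],[0.1,0,0.9]],"twist":[0,1,2,3,4,4,3,2,1,0],"fingers":[1,1,1,1,1,1,1,1,1,1]}'; python3 go.py 491 252 66 1.3
```

```text
clock: 12.32
eef_pos: [491.5, 252.4, 127.1]
tool_rot: [3.142, 0.0, 1.301]
force: [0.1, 0.6, 0.9]
width: 24.0
travel cm [-0.05 -0.04  6.11] twist 0.08
meas [491.52 252.41 127.07] [3.1415e+00 1.0000e-04 1.3014e+00] w 24.0 F [0.1 0.6 0.9] t 12.3167
```

Moving freely (force under 1 N, z follows the command), so I'll continue down.

```bash
python3 -m inch '{"travel":[[0,0,0.1],[0,0,0.3],[0,0,0.5],[0,0,0.7],[0,0,0.9],[0,0,1.1],[0,0,1.3],[0,0,1.4],[0,0,1.5],[0,0,1.5]],"twist":[0,1,2,3,4,4,3,2,1,0],"fingers":[1,1,1,1,1,1,1,1,1,1]}'; python3 go.py 491 252 66 1.3
```

```text
clock: 13.15
eef_pos: [491.4, 252.5, 112.0]
tool_rot: [-3.141, 0.0, 1.302]
force: [1.0, -0.0, -0.1]
width: 24.0
travel cm [-0.06 -0.02  4.6 ] twist 0.09
meas [491.38 252.49 111.99] [-3.1414e+00  2.0000e-04  1.3015e+00] w 24.0 F [ 1.  -0.  -0.1] t 13.15
```

```bash
python3 -m inch '{"travel":[[0,0,0.1],[0,0,0.3],[0,0,0.5],[0,0,0.7],[0,0,0.9],[0,0,1.1],[0,0,1.3],[0,0,1.4],[0,0,1.5],[0,0,1.5]],"twist":[0,1,2,3,4,4,3,2,1,0],"fingers":[1,1,1,1,1,1,1,1,1,1]}'; python3 ov.py o10 48.5;  python3 ov2.py o10 490 253 48.5
```

```text
clock: 13.98
eef_pos: [491.4, 252.5, 97.0]
tool_rot: [-3.141, 0.0, 1.302]
force: [0.4, 0.4, -0.6]
width: 23.8
[491.4 252.5  97. ] [ 0.4  0.4 -0.6] 13.9833
```

View pics/o10b.png

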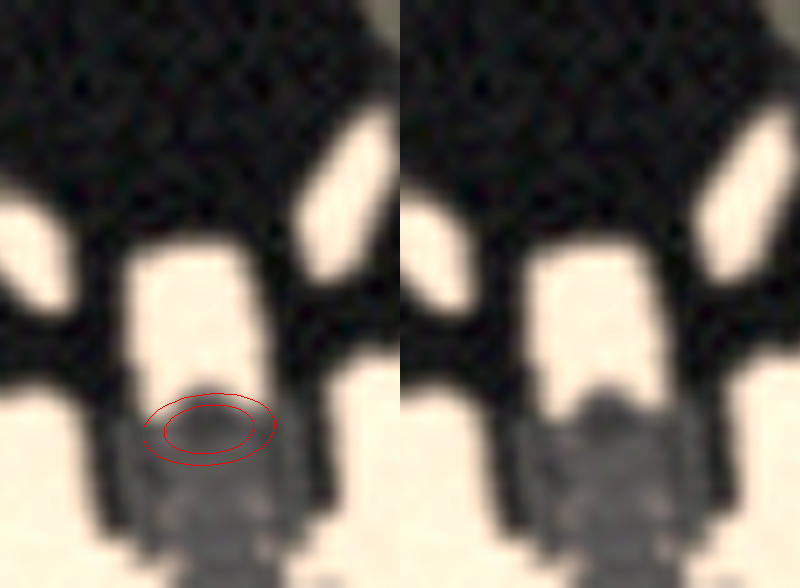

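```bash
python3 -m inch '{"travel":[[0,0,0.1],[0,0,0.3],[0,0,0.5],[0,0,0.7],[0,0,0.9],[0,0,1.1],[0,0,1.3],[0,0,1.4],[0,0,1.5],[0,0,1.5]],"twist":[0,1,2,3,4,4,3,2,1,0],"fingers":[1,1,1,1,1,1,1,1,1,1]}'; python3 go.py 491 252 66 1.3
```

```text
clock: 14.87
eef_pos: [491.4, 252.5, 82.0]
tool_rot: [-3.141, 0.0, 1.301]
force: [-0.5, -0.6, -0.0]
width: 24.1
travel cm [-0.06 -0.02  1.6 ] twist 0.09
meas [491.39 252.49  82.  ] [-3.1414e+00  2.0000e-04  1.3015e+00] w 24.1 F [-0.5 -0.6 -0. ] t 14.8667
```

```bash
python3 -m inch '{"travel":[[0,0,0.2],[0,0,0.4],[0,0,0.6],[0,0,0.8],[0,0,1.0],[0,0,1.1],[0,0,1.2],[0,0,1.3],[0,0,1.4],[0,0,1.4]],"twist":[0,1,2,3,4,4,3,2,1,0],"fingers":[1,1,1,1,1,1,1,1,1,1]}'; python3 go.py 491 252 66 1.3
```

```text
clock: 15.7
eef_pos: [491.4, 252.5, 68.0]
tool_rot: [-3.141, 0.0, 1.302]
force: [0.5, 0.7, -0.3]
width: 23.7
travel cm [-0.06 -0.03  0.2 ] twist 0.09
meas [491.4  252.52  68.04] [-3.1414e+00  1.0000e-04  1.3016e+00] w 23.7 F [ 0.5  0.7 -0.3] t 15.7
```

```bash
python3 -m inch '{"travel":[[0,0,0.03],[0,0,0.06],[0,0,0.1],[0,0,0.13],[0,0,0.16],[0,0,0.2],[0,0,0.22],[0,0,0.25],[0,0,0.25],[0,0,0.25]],"twist":[0,0,0,0,0,0,0,0,0,0],"fingers":[1,1,1,1,1,1,1,1,1,1]}'; python3 go.py 491 252 66 1.3
```

```text
clock: 16.53
eef_pos: [491.6, 252.6, 66.5]
tool_rot: [3.141, -0.0, 1.3]
force: [-1.0, -1.0, 6.2]
width: 23.9
travel cm [-0.07 -0.04  0.05] twist -0.02
meas [491.56 252.6   66.48] [ 3.1412e+00 -2.0000e-04  1.2996e+00] w 23.9 F [-1.  -1.   6.2] t 16.5333
```

```bash
python3 -m inch '{"travel":[[0,0,0],[0,0,0],[0,0,0],[0,0,0],[0,0,0],[0,0,0],[0,0,0],[0,0,0],[0,0,-0.5],[0,0,-1.5]],"twist":[0,0,0,0,0,0,0,0,0,0],"fingers":[2.8,3.2,3.6,4,4.5,5,5,5,5,5]}';python3 -m inch '{"travel":[[0,0,-1],[0,0,-2.5],[0,0,-4],[0,0,-5.5],[0,0,-7],[0,0,-8.5],[0,0,-10],[0,0,-11],[0,0,-11],[0,0,-11]],"twist":[0,0,0,0,0,0,0,0,0,0],"fingers":[5,5,5,5,5,5,5,5,5,5]}'; python3 - <<'E'
from cell import vision
import cv2,numpy as np
a=vision.get_image('side')['frame'][...,::-1]
r=lambda im,x,y,w,h,f:cv2.resize(im[y:y+h,x:x+w],(w*f,h*f),interpolation=cv2.INTER_CUBIC)
cv2.imwrite('pics/g11raw.png',a)
cv2.imwrite('pics/g11.png',r(a,170,80,90,80,7))
E
python3 go.py 493.7 -186.3 185 1.3
```

```text
clock: 17.37
eef_pos: [490.7, 252.1, 80.3]
tool_rot: [-3.14, 0.002, 1.3]
force: [0.1, 0.3, -0.5]
width: 50.0
clock: 18.2
eef_pos: [491.8, 252.6, 191.6]
tool_rot: [3.14, -0.001, 1.299]
force: [0.3, 0.3, -0.6]
width: 50.2
travel cm [-42.2   11.99   0.57] twist -0.03
meas [491.29 252.34 190.7 ] [-3.1416e+00  1.0000e-04  1.2995e+00] w 50.1 F [ 0.  -0.3 -0.1] t 18.25
```

View pics/g11.png

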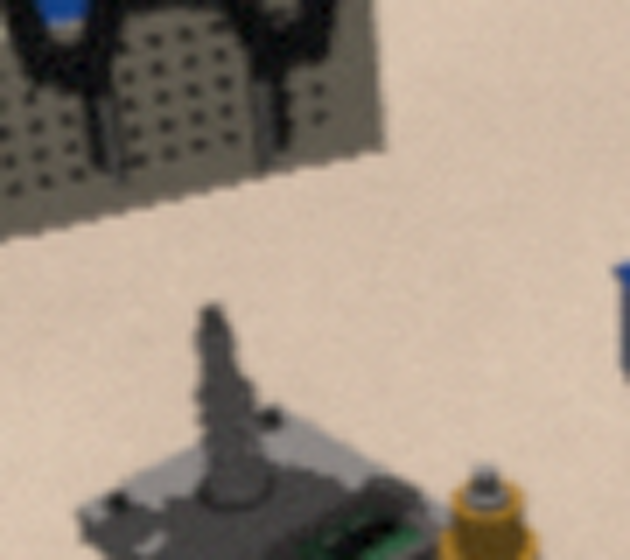

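```bash
python3 - <<'E'
from h import *
a=cv2.imread('pics/g11raw.png'); b=cv2.imread('pics/side0.png'); f=12;x0,y0,w,h=190,118,32,40
o=[]
for q in(a,a,b):
    im=cv2.resize(q[y0:y0+h,x0:x0+w],(w*f,h*f),interpolation=cv2.INTER_CUBIC);im=np.clip(im*1.5,0,255).astype('u1')
    if len(o)==0:
      for z in(18,68):
        t=np.linspace(0,2*np.pi,60); P=np.array([[490+13.25*np.cos(k),253+13.25*np.sin(k),z] for k in t]); u=proj('side',P)
        cv2.polylines(im,[np.int32((u-[x0,y0]+.5)*f)],True,(0,0,255),1)
    o.append(im[:,60:320])
cv2.imwrite('pics/o11.png',np.hstack(o))
E
```

```text
(no output)
```

View pics/o11.png

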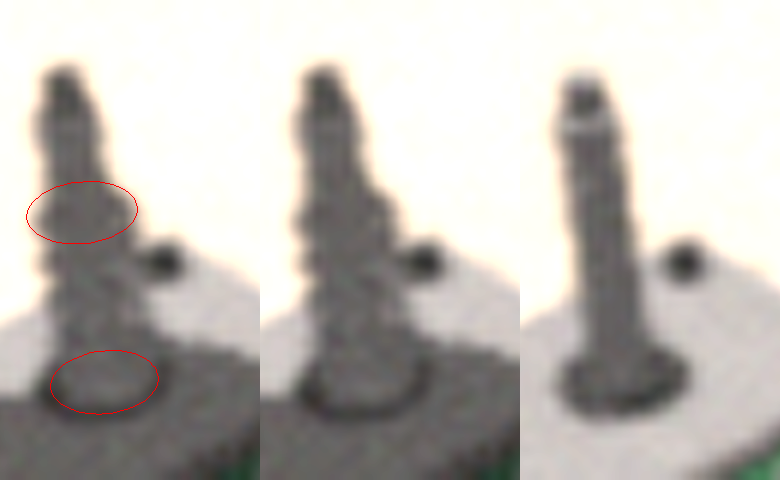

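```bash
python3 -m inch '{"travel":[[-2,0.6,0],[-5,1.5,0],[-8.5,2.5,0],[-12,3.5,0],[-15.5,4.5,0.5],[-19,5.5,1],[-22.5,6.5,1.5],[-26,7.5,2],[-29,8.3,2.5],[-32,9.1,3]],"twist":[0,0,0,0,0,0,0,0,0,0],"fingers":[5.5,5.5,5.5,5.5,5.5,5.5,5.5,5.5,5.5,5.5]}'; python3 go.py 493.7 -186.4 90 1.3
```

```text
clock: 19.08
eef_pos: [492.4, -82.0, 159.5]
tool_rot: [-3.14, 0.0, 1.299]
force: [0.5, 1.2, -0.4]
width: 55.2
travel cm [-10.02   2.93   6.95] twist -0.06
meas [492.43 -82.02 159.52] [-3.1396e+00  4.0000e-04  1.2989e+00] w 55.2 F [ 0.5  1.2 -0.4] t 19.0833
```

```bash
python3 -m inch '{"travel":[[-2.5,0.8,1],[-5,1.5,2],[-7.5,2.2,3],[-9.2,2.7,4],[-10,2.95,5],[-10,2.95,6],[-10,2.95,6.8],[-10,2.95,6.8],[-10,2.95,6.8],[-10,2.95,6.8]],"twist":[0,0,0,0,0,0,0,0,0,0],"fingers":[5.5,5.5,5.5,5.5,5.5,5.5,5.5,5.5,5.5,5.5]}'; python3 - <<'E'
from h import *
from cell import vision,ctrl
p=ctrl.read_state()['eef_pos']
a=vision.get_image('side')['frame'][...,::-1]
f=9;x0,y0,w,h=235,215,70,60
im=cv2.resize(a[y0:y0+h,x0:x0+w],(w*f,h*f),interpolation=cv2.INTER_CUBIC)
for r,z in((14,30),(19,4)):
    t=np.linspace(0,2*np.pi,60); P=np.array([[p[0]+r*np.cos(k),p[1]+r*np.sin(k),z] for k in t]); u=proj('side',P)
    cv2.polylines(im,[np.int32((u-[x0,y0]+.5)*f)],True,(0,0,255),1)
cv2.imwrite('pics/o12.png',im)
E
python3 go.py 493.7 -186.4 35.5 1.3
```

```text
clock: 19.92
eef_pos: [495.6, -182.9, 93.0]
tool_rot: [3.141, -0.001, 1.302]
force: [0.2, 0.2, -0.4]
width: 55.1
travel cm [-0.36 -0.11  5.77] twist 0.09
meas [ 495.69 -183.24   93.21] [ 3.1407e+00 -4.0000e-04  1.3016e+00] w 55.3 F [-0.3 -0.4  0.4] t 19.9667
```

View pics/o12.png

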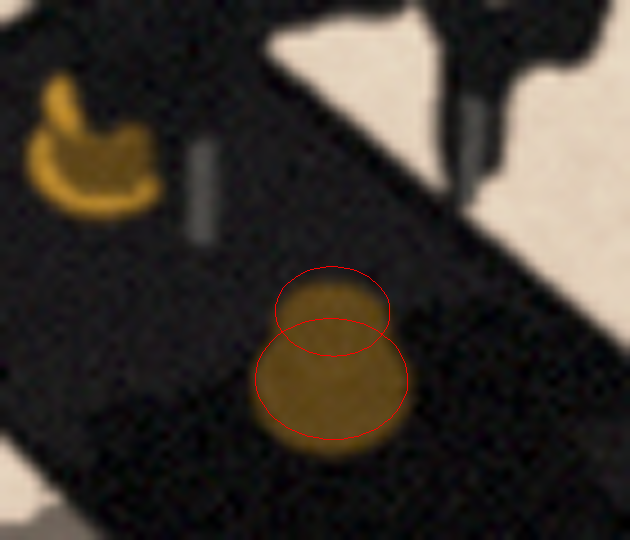

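```bash
python3 -m inch '{"travel":[[-0.2,0,0],[-0.39,-0.06,0.5],[-0.39,-0.06,1.5],[-0.39,-0.06,2.5],[-0.39,-0.06,3.5],[-0.39,-0.06,4.5],[-0.39,-0.06,5.2],[-0.39,-0.06,5.7],[-0.39,-0.06,5.7],[-0.39,-0.06,5.7]],"twist":[0,0,0,0,0,0,0,0,0,0],"fingers":[5.5,5.5,5.5,5.5,5.5,5.5,5.5,5,4.5,4]}';python3 go.py 493.7 -186.4 35.5 1.3
```

```text
clock: 20.8
eef_pos: [493.3, -187.8, 35.3]
tool_rot: [-3.141, -0.0, 1.3]
force: [0.4, -0.3, 0.8]
width: 40.3
travel cm [ 0.15 -0.   -0.02] twist -0.01
meas [ 493.34 -187.83   35.33] [-3.1410e+00 -1.0000e-04  1.2998e+00] w 40.3 F [ 0.4 -0.3  0.8] t 20.8
```

```bash
python3 -m inch '{"travel":[[0.1,0,0],[0.1,0,0],[0.1,0,0],[0.1,0,0],[0.1,0,0],[0.1,0,0],[0.1,0,0],[0.1,0,0],[0.1,0,0],[0.1,0,0]],"twist":[0,0,0,0,0,0,0,0,0,0],"fingers":[3.8,3.5,3.2,3,2.8,2.5,2,1.5,1,1]}';python3 -m inch '{"travel":[[0,0,0],[0,0,0],[0,0,0],[0,0,0],[0,0,-0.5],[0,0,-1.5],[0,0,-3],[0,0,-5],[0,0,-7],[0,0,-9]],"twist":[0,0,0,0,0,0,0,0,0,0],"fingers":[1,1,1,1,1,1,1,1,1,1]}';python3 go.py 493.7 -186.4 35.5 1.3
python3 - <<'E'
from cell import vision
import cv2,numpy as np
a=vision.get_image('side')['frame'][...,::-1]
r=lambda im,x,y,w,h,f:cv2.resize(im[y:y+h,x:x+w],(w*f,h*f),interpolation=cv2.INTER_CUBIC)
cv2.imwrite('pics/g13.png',r(a,225,160,110,100,6))
E
```

```text
clock: 21.63
eef_pos: [494.3, -187.2, 36.5]
tool_rot: [3.14, 0.0, 1.299]
force: [0.2, 0.4, 6.5]
width: 25.8
clock: 22.47
eef_pos: [493.3, -186.9, 127.1]
tool_rot: [-3.141, 0.0, 1.3]
force: [0.2, 0.4, -1.0]
width: 25.8
travel cm [0.06 0.03 9.16] twist -0.02
meas [ 493.27 -186.94  127.09] [-3.141   0.      1.2996] w 25.8 F [ 0.2  0.4 -1. ] t 22.4667
```

View pics/g13.png

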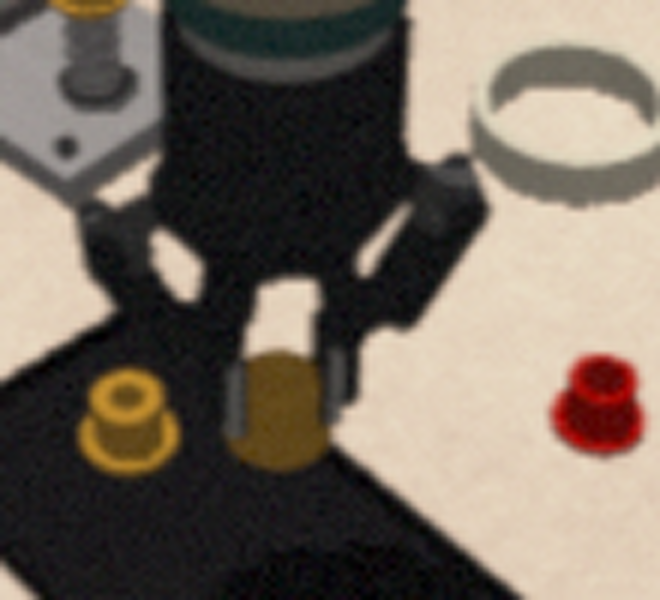

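```bash
python3 -m inch '{"travel":[[0.5,0,-1.5],[2,-0.6,-3],[5,-1.5,-4.5],[8.5,-2.5,-5],[12,-3.5,-5],[15.5,-4.5,-5],[19,-5.5,-5],[22.5,-6.5,-5],[25,-7.2,-5],[26.5,-7.6,-5]],"twist":[0,0,0,0,0,0,0,0,0,0],"fingers":[1,1,1,1,1,1,1,1,1,1]}'; python3 go.py 491.4 252.5 175 1.3
```

```text
clock: 23.35
eef_pos: [490.9, 92.9, 176.2]
tool_rot: [-3.141, -0.002, 1.304]
force: [-0.0, -0.3, -1.5]
width: 25.8
travel cm [15.41 -4.15  0.12] twist 0.26
meas [490.88  92.9  176.22] [-3.1415e+00 -2.0000e-03  1.3045e+00] w 25.8 F [-0.  -0.3 -1.5] t 23.35
```

```bash
python3 -m inch '{"travel":[[2,-0.5,0],[5,-1.3,0],[8.5,-2.3,0],[11.5,-3.1,0],[13.8,-3.7,0],[15.2,-4.1,0],[15.4,-4.2,0],[15.4,-4.2,0],[15.4,-4.2,0],[15.4,-4.2,0]],"twist":[0,0,0,0,0,0,0,0,0,0],"fingers":[1,1,1,1,1,1,1,1,1,1]}'; python3 go.py 491.4 252.5 146 1.3
```

```text
clock: 24.18
eef_pos: [492.4, 246.0, 175.7]
tool_rot: [3.141, 0.002, 1.297]
force: [0.3, -1.0, -1.2]
width: 26.1
travel cm [ 0.59 -0.27  2.97] twist -0.16
meas [492.42 246.04 175.71] [3.1415e+00 1.6000e-03 1.2972e+00] w 26.1 F [ 0.3 -1.  -1.2] t 24.1833
```

```bash
python3 -m inch '{"travel":[[0.3,-0.1,0.4],[0.57,-0.25,0.8],[0.57,-0.25,1.2],[0.57,-0.25,1.6],[0.57,-0.25,2],[0.57,-0.25,2.4],[0.57,-0.25,2.8],[0.57,-0.25,2.9],[0.57,-0.25,2.9],[0.57,-0.25,2.9]],"twist":[0,0,0,0,0,0,0,0,0,0],"fingers":[1,1,1,1,1,1,1,1,1,1]}'; python3 go.py 491.4 252.5 146 1.3;cat > ov3.py <<'E'
import sys
from h import *
from cell import vision,ctrl
n=sys.argv[1]
s=ctrl.read_state(); p=s['eef_pos']; a=np.ascontiguousarray(vision.get_image('side')['frame'][...,::-1])
cv2.imwrite(f'pics/{n}raw.png',a)
f=12;x0,y0,w,h=183,100,33,48
im=cv2.resize(a[y0:y0+h,x0:x0+w],(w*f,h*f),interpolation=cv2.INTER_CUBIC);im=np.clip(im*1.4,0,255).astype('u1'); raw=im.copy()
def ring(c,r,col):
    t=np.linspace(0,2*np.pi,60); P=np.array([[c[0]+r*np.cos(k),c[1]+r*np.sin(k),c[2]] for k in t]); u=proj('side',P)
    cv2.polylines(im,[np.int32((u-[x0,y0]+.5)*f)],True,col,1)
z=p[2]-32.5
for r,k in((19,0),(19,4),(14,26)): ring((p[0],p[1],z+k),r,(0,0,255))
ring((490,253,106),5,(0,255,0)); ring((490,253,96),8,(0,255,0))
cv2.imwrite(f'pics/{n}.png',np.hstack([im,raw]))
E
python3 ov3.py o14
```

```text
clock: 25.02
eef_pos: [491.4, 254.5, 146.7]
tool_rot: [3.142, -0.0, 1.3]
force: [1.0, -0.7, -0.7]
width: 26.3
travel cm [-0.19  0.05  0.07] twist -0.02
meas [491.42 254.47 146.67] [ 3.1416 -0.      1.2996] w 26.3 F [ 1.  -0.7 -0.7] t 25.0167
```

View pics/o14.png

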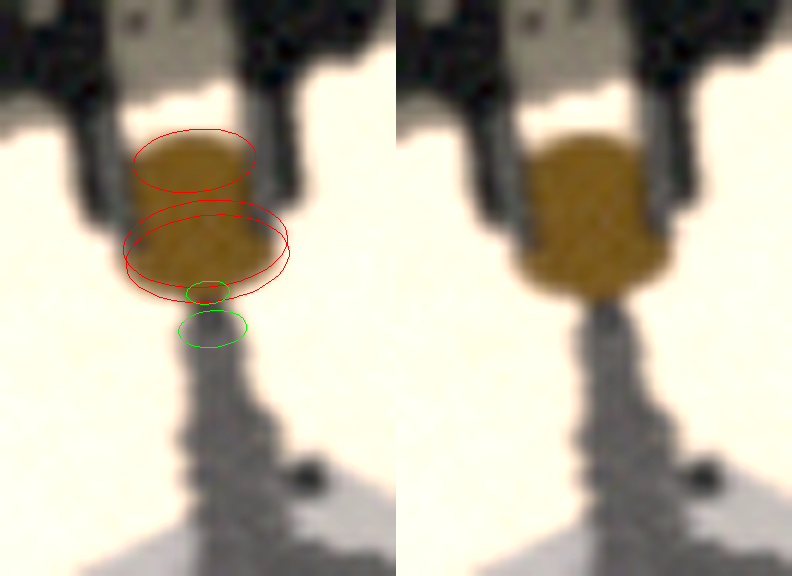

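```bash
python3 -m inch '{"travel":[[-0.1,0.07,0],[-0.2,0.13,0],[-0.2,0.13,0.2],[-0.2,0.13,0.4],[-0.2,0.13,0.6],[-0.2,0.13,0.8],[-0.2,0.13,1.0],[-0.2,0.13,1.1],[-0.2,0.13,1.1],[-0.2,0.13,1.1]],"twist":[0,0,0,0,0,0,0,0,0,0],"fingers":[1,1,1,1,1,1,1,1,1,1]}'; python3 go.py 491.4 252.5 146 1.3;python3 ov3.py o15
```

```text
clock: 25.9
eef_pos: [492.1, 252.2, 135.6]
tool_rot: [-3.141, 0.0, 1.3]
force: [-0.7, 0.9, -1.4]
width: 25.7
travel cm [ 0.01 -0.07 -1.04] twist -0.02
meas [492.06 252.19 135.62] [-3.1415e+00  1.0000e-04  1.2997e+00] w 25.7 F [-0.7  0.9 -1.4] t 25.9
```

View pics/o15.png

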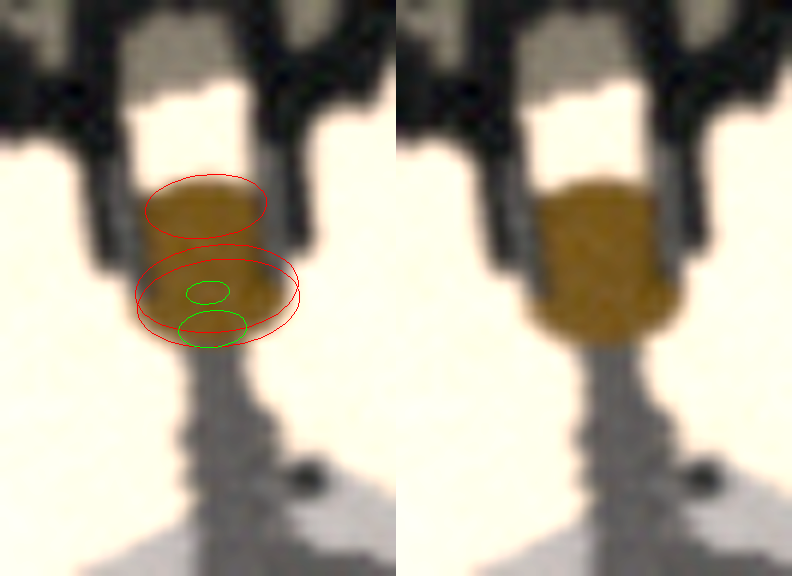

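```bash
python3 -m inch '{"travel":[[0,0.04,0.1],[0,0.04,0.2],[0,0.04,0.3],[0,0.04,0.4],[0,0.04,0.5],[0,0.04,0.6],[0,0.04,0.7],[0,0.04,0.8],[0,0.04,0.8],[0,0.04,0.8]],"twist":[0,0,0,0,0,0,0,0,0,0],"fingers":[1,1,1,1,1,1,1,1,1,1]}'; python3 go.py 491.4 252.5 146 1.3
```

```text
clock: 26.78
eef_pos: [492.4, 252.0, 127.6]
tool_rot: [-3.141, 0.0, 1.3]
force: [0.5, -0.2, -1.0]
width: 26.0
travel cm [ 0.02 -0.11 -1.84] twist -0.02
meas [492.38 252.04 127.62] [-3.1414e+00  2.0000e-04  1.2997e+00] w 26.0 F [ 0.5 -0.2 -1. ] t 26.7833
```

```bash
python3 -m inch '{"travel":[[0,0,0.1],[0,0,0.2],[0,0,0.3],[0,0,0.4],[0,0,0.5],[0,0,0.6],[0,0,0.7],[0,0,0.8],[0,0,0.9],[0,0,0.9]],"twist":[0,0,0,0,0,0,0,0,0,0],"fingers":[1,1,1,1,1,1,1,1,1,1]}'; python3 go.py 491.4 252.5 146 1.3
```

```text
clock: 27.62
eef_pos: [492.4, 252.1, 118.5]
tool_rot: [-3.141, 0.0, 1.3]
force: [-0.4, -0.4, -1.6]
width: 26.1
travel cm [ 0.02 -0.11 -2.75] twist -0.02
meas [492.39 252.07 118.48] [-3.1414e+00  1.0000e-04  1.2997e+00] w 26.1 F [-0.4 -0.4 -1.6] t 27.6167
```

```bash
python3 -m inch '{"travel":[[0,0,0.2],[0,0,0.4],[0,0,0.6],[0,0,0.8],[0,0,1.0],[0,0,1.2],[0,0,1.4],[0,0,1.5],[0,0,1.6],[0,0,1.6]],"twist":[0,0,0,0,0,0,0,0,0,0],"fingers":[1,1,1,1,1,1,1,1,1,1]}'; python3 -m inch '{"travel":[[0,0,0.03],[0,0,0.06],[0,0,0.1],[0,0,0.13],[0,0,0.16],[0,0,0.2],[0,0,0.23],[0,0,0.26],[0,0,0.3],[0,0,0.3]],"twist":[0,0,0,0,0,0,0,0,0,0],"fingers":[1,1,1,1,1,1,1,1,1,1]}'; python3 ov3.py o16
```

```text
clock: 28.45
eef_pos: [492.4, 252.1, 102.4]
tool_rot: [-3.141, 0.0, 1.3]
force: [-1.4, 1.2, -2.3]
width: 25.5
clock: 29.28
eef_pos: [492.4, 252.1, 100.4]
tool_rot: [3.141, -0.0, 1.3]
force: [-3.0, -0.7, 6.1]
width: 25.8
```

View pics/o16.png

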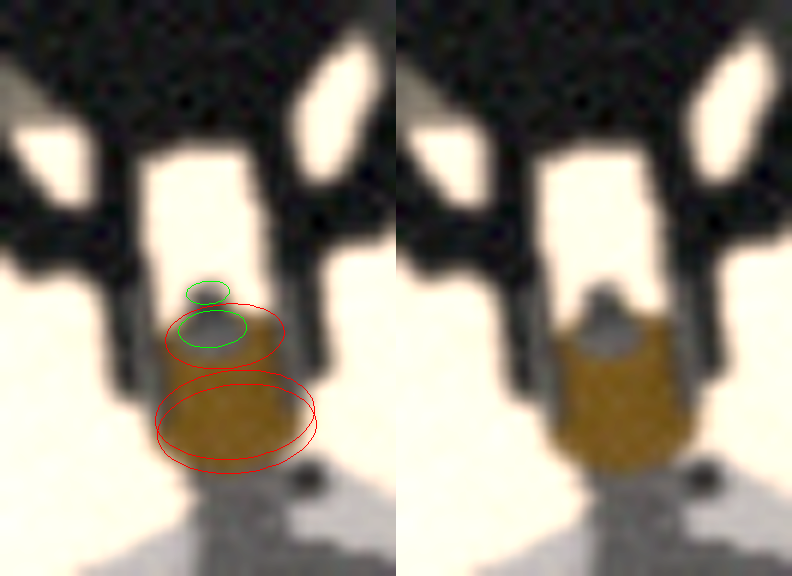

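Contact comes at the expected height: TCP 100.4 against 100.5, with 6 N upward. I'll release and retreat.

```bash
python3 -m inch '{"travel":[[0,0,0],[0,0,0],[0,0,0],[0,0,0],[0,0,0],[0,0,0],[0,0,0],[0,0,0],[0,0,0],[0,0,-0.5]],"twist":[0,0,0,0,0,0,0,0,0,0],"fingers":[2.9,3.2,3.6,4,4.5,5,5,5,5,5]}';python3 -m inch '{"travel":[[0,0,-1],[0,0,-2.5],[0,0,-4],[0,0,-5.5],[0,0,-7],[0,0,-9],[0,0,-11],[0,0,-13],[-2,0.5,-13],[-5,1,-13]],"twist":[0,0,0,0,0,0,0,0,0,0],"fingers":[5,5,5,5,5,5,5,5,5,5]}';python3 -m inch '{"travel":[[-2,0,0],[-5,0,0],[-8,0,0],[-11,0,0],[-14,0,0],[-17,0,0],[-20,0,0],[-20,0,0],[-20,0,0],[-20,0,0]],"twist":[0,0,0,0,0,0,0,0,0,0],"fingers":[5,5,5,5,5,5,5,5,5,5]}'; python3 - <<'E'
from h import *
from cell import vision
a=vision.get_image('side')['frame'][...,::-1];b=vision.get_image('top')['frame'][...,::-1]
r=lambda im,x,y,w,h,f:cv2.resize(im[y:y+h,x:x+w],(w*f,h*f),interpolation=cv2.INTER_CUBIC)
cv2.imwrite('pics/e1.png',np.hstack([r(a,165,100,130,150,3),r(b,120,130,130,150,3)]))
f=12;x0,y0,w,h=183,110,33,48
im=cv2.resize(a[y0:y0+h,x0:x0+w],(w*f,h*f),interpolation=cv2.INTER_CUBIC);im=np.clip(im*1.2,0,255).astype('u1'); raw=im.copy()
for q,k in((19,68),(14,94),(13.25,18)):
    t=np.linspace(0,2*np.pi,60); P=np.array([[490+q*np.cos(j),253+q*np.sin(j),k] for j in t]); u=proj('side',P)
    cv2.polylines(im,[np.int32((u-[x0,y0]+.5)*f)],True,(0,0,255),1)
cv2.imwrite('pics/e2.png',np.hstack([im,raw]))
E
```

```text
clock: 30.17
eef_pos: [491.9, 251.8, 104.1]
tool_rot: [-3.14, 0.001, 1.3]
force: [0.6, 0.0, -0.2]
width: 50.0
clock: 31.0
eef_pos: [489.8, 204.5, 237.3]
tool_rot: [3.138, -0.006, 1.305]
force: [0.6, -0.1, -0.4]
width: 50.1
clock: 31.83
eef_pos: [435.7, 9.1, 235.5]
tool_rot: [3.14, -0.001, 1.3]
force: [-0.1, 1.3, -0.1]
width: 49.8
```

View pics/e1.png

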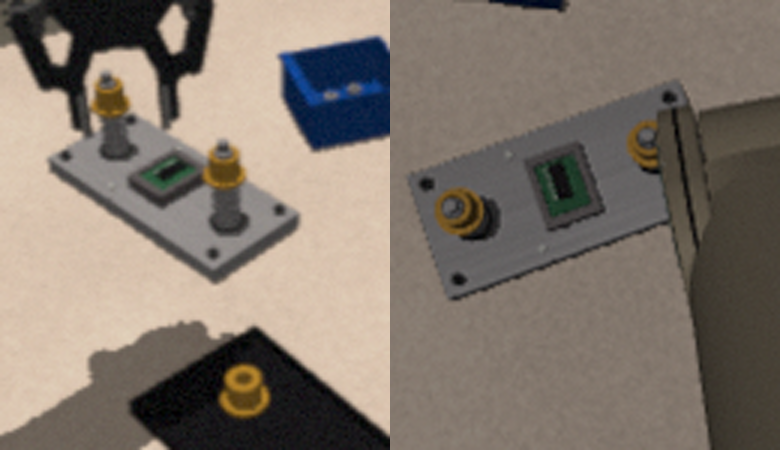

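View pics/e2.png

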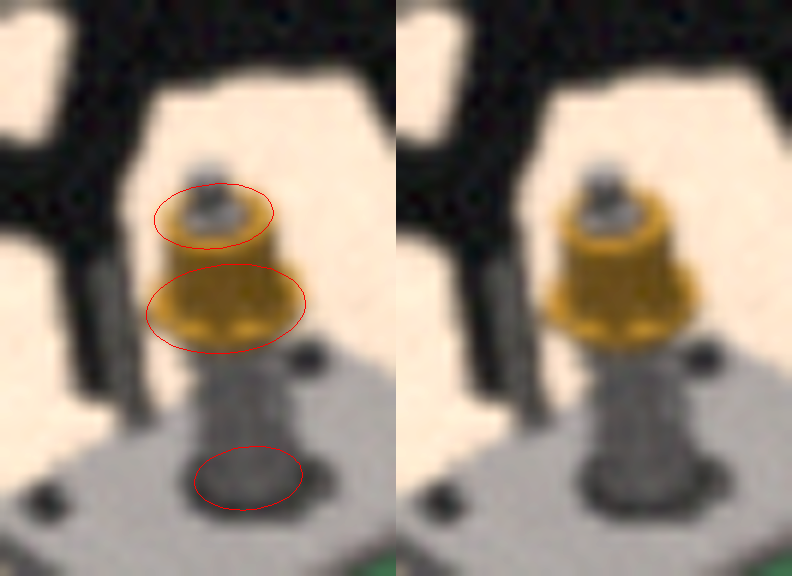

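Both posts now look alike, at side (201,135) and (239,155). The undersized bushing is still in the tray and the arm is clear, so I'll hand in.

```bash
python3 -c "
from cell import ctrl
print(ctrl.read_state()['clock']); print(ctrl.finish_job())"
```

```text
31.9333
the job is handed in; nothing more can be done
None
```

The jig is finished and handed in at 31.9 s of the 64 s allowed; the hand-in reports no verdict.

**What I did:** I threaded the spring over the bare post with small twists until it met the plate at the expected height. I then slid on the 18 mm-bore bushing, which was the middle piece in the tray, flange down. It came to rest on the spring within about 0.1 mm of the expected height. I never touched the 13 mm-bore bushing, the tape roll or the screwdriver.

**Last checks:**
- **Forces:** at the readings, one at the end of each move, force never went above about 7 N. Both parts took about 6 N upward when they seated.
- **Final pictures:** the new post looks the same as the finished one beside it. The undersized bushing stands in the tray and the gripper is clear of everything.
- **Disagreement:** near the post, the side camera disagreed with the measured tool position by about 1.5–2.5 mm sideways. It also made the parts look slightly shortened or tilted. I lined each part up against the post as seen in that camera and by contact force instead.
- **Not checked:** I did not look at the tape roll or the screwdriver again at the end. The arm did not go near the screwdriver, and the tape roll was in its usual place in the last picture that showed it.

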